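Clear the test cup and pull the red fuse carrier from the kiln control box

ROBOT

A 6-joint arm with a two-finger parallel gripper is mounted at the origin on the work surface. World frame = base frame: x ahead of the robot, y to its left, z up, the work surface at z = 0. Lengths are in m, angles in degrees, forces in N, time in s.
With the tool pointing down it reaches from about 0.3 to 0.75 m from the base axis. Payload 8.5 kg.
Tool frame: the origin (TCP) lies on the centre line of the jaws, within the pads' length; the fingertips stand 19 mm ahead of it and the grasp point (between the pads) is the TCP (env.tcp_to_tips is the z of the fingertips in the tool frame, in m); z points along the fingers, y is the line along which they close (so a half turn about z gives the same grasp; the last joint's range is limited). The gripper opens to 85 mm and grips with 20 to 120 N. Pads are 22 mm wide; open, the fingers measure 114 mm over their backs; the gripper's body (76 mm by 85 mm) begins 54 mm behind the grasp point. The pads swing forward as they close: fully open they stand 13 mm farther back than shut.
Start: joints at [-12.336, 21.807, 74.336, -0, 83.858, -12.336], TCP at [0.55, 0, 0.211] pointing down, gripper open.
Joint ranges: [-178.18, 178.18], [-50.72, 133.34], [12.68, 142.11], [-81.47, 261.47], [9.98, 163.14], [-165.26, 165.26]. Speed limits (degrees/s): [136.94, 136.94, 180, 180, 180, 180].

INTERFACE

Orientations are given as a 3x3 rotation matrix whose columns are the frame's x, y, z axes.
In Python, from rig import env gives the robot as it stands.
- The arm moves only by the tool servo_tool, never from a script. Its argument "steps" is a list of rows, each an object of numbers: "tx", "ty", "tz": the shift along the world's x, y, z in cm; "yaw": the turn about the world's z in degrees; "claw": the finger opening in cm, from 0 to 8.54. In form: [{"tx": .., "ty": .., "tz": .., "yaw": .., "claw": ..}, ...]. A call has 1 to 20 rows; each row shifts and turns the commanded pose from where the row before left it; what a row does not reach is not made up. A row lasts 1/10 s, in which the tool goes at most 50 mm and 8.59 degrees, less where a joint would pass 70% of its speed; a pose out of reach is approached as far as the arm can. A call with a gripper value outside its range is refused whole. The fingers move at their own pace and stop on an object; "newtons" is the grip in N (left out, the last holds). Time passes only in rows, so rows that do not move let the fingers close. It gives the time, the measured TCP pose, the force, the opening and the grip force at its end, in the units of the state.
- env.observe(): the state, without advancing time (a new reading comes with each control period).
- env.get_image(name): name is "scene" or "side" or "wrist"; returns (picture, depth): 384x512x3 uint8, red, green, blue; 384x512 float32, m along the optical axis (not along the pixel's ray), 0 where there is no reading.
- env.camera_model(name): a dict with "fovy" (degrees; the focal length in pixels is half the picture's height over the tangent of half this angle, whatever the lens; pixels are square), "cx", "cy" (the principal point, pixels), "dist_coeffs" ([k1, k2, p1, p2, k3] as OpenCV has them; the pictures are not rectified), "T" (4x4, takes a point from camera to world coordinates). Camera axes: x right, y down, z forward; pixel columns grow to the right and rows downward; lengths in m; the calibration is good to about 2 mm. A picture is of the moment at which its call begins: read the wrist's pose just before it. camera_model takes no time and is no camera call; for the wrist camera it gives the pose at the moment of the call.
- env.close_job(): hands the job in; it is judged then, once.
The state is a dict: "time_s": time; "q": joint angles; "qvel": joint speeds; "joint_efforts": joint torques, N m; "position": TCP position; "tool_rot": TCP orientation; "ft_force": force on the tool from outside, world axes, zero at the start; "wrist_torque": the same for the moment, N m; "grip_width": finger opening in m; "gripper_force": force on a finger pad.
Only numpy, scipy, OpenCV 4.12 (cv2) and the standard library are available. Lean on these libraries where they do the work, as an engineer would, in place of code of your own. Each camera call takes 0.05 s, during which the arm holds its last target. There are 200 camera calls.

TASK

The kiln is switched off and its red fuse carrier has to come out for checking, but someone left a glazed test cup on the control box right beside it: first stand the cup upright on the plywood ware board, gently, without dropping it. Then squeeze the red carrier's two yellow side catches fully together, lift it straight out (never wrench it past its catches) and finish while still holding it by the pinched catches, upright and still, with its underside at least 5 cm above the top of the box. Leave the blue carrier seated and everything else on the bench where it is.

Things in the scene. Friction and masses are not known exactly. Their poses are not given: they have to be found in the camera images.
- control_box: grey kiln control box fixed to the bench, 240 (x) x 180 (y) x 70 mm high; origin at the centre of its underside, z up. Its top, 70 mm above the origin, has two wells 90 mm apart along the box's x (centres at x = -45 and +45 mm, y = 0) in which the red and blue fuse carriers sit in either order, their catches facing the box's +y and -y sides
- red_carrier_grip (a point): red fuse carrier, a point midway between its two yellow side catches; seated, 25 mm above the box's top. z up, y through both catches (parallel to the box's y). Red head 34 (x) x 27 (y) mm, ending 21 mm above this point. Catch pads 26 mm wide along x, from 19 mm below to 15 mm above this point; outer faces 56 mm apart free, 44 mm when squeezed. 0.13 to 0.23 kg
- red_carrier_foot (a point): centre of the red carrier's underside, 70 mm below the point above; seated, 45 mm below the box's top, so it comes free after rising 45 mm. Unsqueezed, the catches' hooks lock under the box's top; with both squeezed it lifts straight up
- red_carrier_catch_l (a joint): red carrier's catch on its +y side: 0 = sprung out (locked), 0.006 m = squeezed fully in; spring 2 N at 0, 5 N at 0.006; it unlocks beyond 0.0035
- red_carrier_catch_r (a joint): the same for the catch on its -y side
- blue_carrier_grip (a point): the same point of the blue fuse carrier, which is alike but for its blue head; it stays seated in its well
- cup_center (a point): centre, half-way up, of the small cream glazed test cup, an open round cup 48 mm across (42 mm at the foot), 58 mm high, wall 3.5 mm, 0.08 to 0.16 kg; it starts upright on the box's top, about 56 mm from the red carrier's centre on the box's +y side, in the way of a finger at that catch. z points up through its mouth
- ware_board: plywood ware board fixed to the bench, 220 (x) x 160 (y) x 12 mm thick; origin at the centre of its underside, z up
- board_free (a point): on the board's upper face, middle of its free part, 50 mm from the board's centre towards its -x end
- small_die_center (a point): centre of a 45 mm white glazed ceramic die with blue pips, standing on the +x end of the ware board; stays there
- large_die_center (a point): centre of a 65 mm white glazed ceramic die towards the back of the bench; bystander
- green_bowl_rim (a point): centre of the mouth of a sage-green bowl, 110 mm across, 50 mm high; bystander
- dark_bowl_rim (a point): centre of the mouth of a slate-dark bowl, 120 mm across, 50 mm high; bystander on the right of the bench
- mug_rim (a point): centre of the mouth of a white mug, 80 mm across, 90 mm high; bystander
- brush_grip (a point): handle of a glaze brush lying on the left of the bench; bystander

How it is judged (in metres and radians):
On the way, in this order (a step that is already met when the one before it is completed fails the run):
1. the test cup stands upright on the ware board, let go, with the red carrier still seated (x of cup_center in the frame of ware_board between -0.105 and 0.105 m and y of cup_center in the frame of ware_board between -0.075 and 0.075 m and z of cup_center in the frame of ware_board between 0.036 and 0.047 m and angle between cup_center's own z axis and vertical below 0.15 rad and contact force between test_cup and the fingers below 0.1 N and linear speed of test_cup below 0.03 m/s and z of red_carrier_grip in the frame of control_box below 0.1 m), for 0.2 s.
2. both catches of the red carrier are squeezed by the fingers while it is still in its well (value of joint each of red_carrier_catch_l, red_carrier_catch_r above 0.004 m and contact force between red_carrier and the fingers above 2 N and z of red_carrier_grip in the frame of control_box below 0.11 m), for 0.1 s.
At the end, for the whole second after the job is handed in: The fingers hold the red carrier, both catches in by over 4 mm, underside at least 50 mm above the box, tilt under 0.2 rad, slower than 30 mm/s, clear of the box; the cup stands on the ware board, upright within 0.15 rad, let go; the blue carrier is seated within 5 mm (z of red_carrier_grip in the frame of control_box above 0.19 m and angle between red_carrier_grip's own z axis and vertical below 0.2 rad and value of joint each of red_carrier_catch_l, red_carrier_catch_r above 0.004 m and contact force between red_carrier and the fingers above 2 N and contact force between red_carrier and control_box below 0.05 N and linear speed of red_carrier below 0.03 m/s and x of cup_center in the frame of ware_board between -0.105 and 0.105 m and y of cup_center in the frame of ware_board between -0.075 and 0.075 m and z of cup_center in the frame of ware_board between 0.036 and 0.047 m and angle between cup_center's own z axis and vertical below 0.15 rad and contact force between test_cup and the fingers below 0.1 N and z of blue_carrier_grip in the frame of control_box below 0.1 m); the arm keeps its last pose, push and grip.
It fails at once if the red carrier is wrenched up past catches that are not squeezed (z of red_carrier_grip in the frame of control_box between 0.101 and 0.112 m and value of joint any of red_carrier_catch_l, red_carrier_catch_r below 0.0015 m).
It fails at once if the cup is dropped (falls free faster than 0.7 m/s) (contact force between test_cup and the fingers below 0.01 N and linear speed of test_cup above 0.7 m/s).
It fails at once if the blue carrier is pulled up by more than 8 mm (z of blue_carrier_grip in the frame of control_box above 0.103 m).
It fails at once if a bystander is moved by more than 30 mm (distance of any of small_die_center, large_die_center, green_bowl_rim, dark_bowl_rim, mug_rim, brush_grip from where it was at the start of the episode above 0.03 m).
It also fails if it takes over 56 s, if anything falls off the work surface, if the arm or the gripper's body presses on something with over 40 N, if the wrist force passes 120 N, or if a joint passes its speed limit or range.

## Working session

There is one attempt and no reset: what is moved stays moved. The work goes in short steps, Python scripts to look and compute and a tool call to move; the robot and the scene stay as the last step left them, time stands still between calls to the robot, and variables do not carry over. Pictures are saved under pics/ and viewed, at most 10 in all, crops included, and the job is handed in when it is done.

Besides the shell and the picture viewer there is one more tool, called by a JSON object that holds its "api" and its "payload", one argument or row to a line. servo_tool: Moves the arm, as the interface text tells. Its arguments: {"type":"object","properties":{"steps":{"type":"array"},"newtons":{"type":"number"}},"required":["steps"]}

```bash
mkdir -p pics; cat > h.py <<'E'
import numpy as np, cv2, sys
sys.path.insert(0,'.')
from rig import env
def cam(n):
    m=env.camera_model(n); f=192/np.tan(np.radians(m["fovy"])/2)
    return np.array([[f,0,m["cx"]],[0,f,m["cy"]],[0,0,1]]),np.array(m["dist_coeffs"],float),np.array(m["T"])
def rays(n,px,c=None):
    K,d,T=c or cam(n)
    u=cv2.undistortPoints(np.array(px,float).reshape(-1,1,2),K,d)[:,0]
    return T[:3,3],np.c_[u,np.ones(len(u))]@T[:3,:3].T
def onplane(n,px,z,c=None):
    o,r=rays(n,px,c); return o+r*((z-o[2])/r[:,2])[:,None]
def cloud(n,dep,mask,c=None):
    v,u=np.nonzero(mask&(dep>0)); o,r=rays(n,np.c_[u,v],c); return o+r*dep[v,u][:,None]
E
python3 - <<'E'
from h import *
o=env.observe(); print({k:np.round(v,3).tolist() for k,v in o.items()}, env.tcp_to_tips)
ims=[]
for n in ["scene","side","wrist"]:
    c=cam(n); a,d=env.get_image(n); np.savez(f'{n}0.npz',a=a,d=d,K=c[0],D=c[1],T=c[2]); ims.append(a)
    print(n,c[0][0,0],c[2][:3,3].round(3),(d>0).mean())
p=np.vstack([np.hstack(ims[:2]),np.hstack([ims[2],ims[2]*0])])
cv2.imwrite('pics/a.png',cv2.resize(p[...,::-1],(800,600)))
E
```

```text
{'time_s': 0.0, 'q': [-12.339, 21.84, 74.384, 0.003, 83.856, -12.336], 'qvel': [-0.004, -0.013, -0.089, 0.017, -0.011, -0.044], 'joint_efforts': [-0.001, -44.847, -23.129, -0.0, 0.005, 0.0], 'position': [0.55, 0.0, 0.21], 'tool_rot': [[0.0, 1.0, -0.001], [1.0, -0.0, 0.0], [0.0, -0.001, -1.0]], 'ft_force': [-0.242, 1.066, -0.238], 'wrist_torque': [-0.03, -0.022, -0.043], 'gripper_force': 0.0, 'grip_width': 0.085} 0.019
scene 381.1210930139113 [1.272 0.859 0.934] 0.9835306803385416
side 390.0703893657883 [ 0.2   -0.695  1.042] 0.9957987467447916
wrist 275.8196496509559 [0.55  0.07  0.375] 0.9958648681640625
```

View pics/a.png

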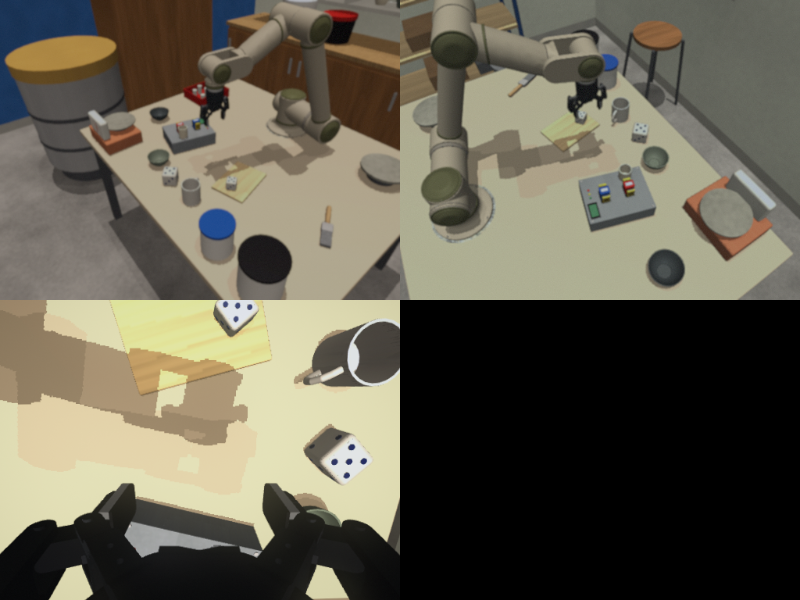

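The side view (bottom half scale) shows the grey box with blue carrier near (604,192), red near (628,187), cup just behind it at (625,171); ware board at (570,130) with the small die on it. Measuring from masks.

```bash
python3 - <<'E'
from h import *
for n in ["side","scene"]:
    z=np.load(n+'0.npz'); a,d=z['a'],z['d']; c=(z['K'],z['D'],z['T'])
    P=cloud(n,d+1e-9,np.ones(d.shape,bool),c).reshape(384,512,3)
    hsv=cv2.cvtColor(a,cv2.COLOR_RGB2HSV); H,S,V=hsv[...,0],hsv[...,1],hsv[...,2]
    reg=(P[...,0]>.3)&(P[...,0]<.85)&(abs(P[...,1])<.4)&(P[...,2]>0)
    print(n)
    box=reg&(abs(P[...,2]-.07)<.006)&(S<70)
    k,l,st,ce=cv2.connectedComponentsWithStats(box.astype(np.uint8))
    i=1+np.argmax(st[1:,4]); pts=P[l==i]; 
    r=cv2.minAreaRect(pts[:,:2].astype(np.float32)*1000); print('box',r,st[i],pts[:,2].mean())
    for nm,m in dict(red=((H<8)|(H>172))&(S>140)&(V>80),blue=(H>100)&(H<125)&(S>120),yellow=(H>20)&(H<35)&(S>170)).items():
        m=m&reg&(P[...,2]>.07)&(P[...,2]<.2)
        k,l,st,ce=cv2.connectedComponentsWithStats(m.astype(np.uint8))
        for j in range(1,k):
            if st[j,4]>8:
                q=P[l==j]; t=q[q[:,2]>q[:,2].max()-.006]
                print(nm,st[j,4],ce[j].round(),q.mean(0).round(3),'top',t.mean(0).round(3),q[:,2].max().round(3))
    m=reg&(P[...,2]>.115)&(P[...,2]<.135)&(S<90)
    k,l,st,ce=cv2.connectedComponentsWithStats(m.astype(np.uint8))
    for j in range(1,k):
        if st[j,4]>15: q=P[l==j]; print('cuprim?',st[j,4],ce[j].round(),q.mean(0).round(3),q.min(0).round(3),q.max(0).round(3))
    m=reg&(abs(P[...,2]-.012)<.005)&(P[...,1]>0)&(S>60)&(H>15)&(H<35)
    k,l,st,ce=cv2.connectedComponentsWithStats(m.astype(np.uint8))
    i=1+np.argmax(st[1:,4]); pts=P[l==i]; print('board',cv2.minAreaRect(pts[:,:2].astype(np.float32)*1000),st[i])
    m=reg&(P[...,2]>.045)&(P[...,2]<.065)&(S<60)&(V>120)
    k,l,st,ce=cv2.connectedComponentsWithStats(m.astype(np.uint8))
    for j in range(1,k):
        if st[j,4]>40: print('die?',st[j,4],P[l==j].mean(0).round(3))
z=np.load('side0.npz')['a'][120:310,160:350]
cv2.imwrite('pics/b.png',cv2.resize(z[...,::-1],None,fx=3,fy=3))
E
```

```text
side
box ((519.138427734375, -251.78915405273438), (184.68344116210938, 239.02496337890625), 75.04973602294922) [ 229  212   99   76 3842] 0.07183430213389086
red 56 [291. 238.] [ 0.555 -0.269  0.115] top [ 0.556 -0.268  0.119] 0.123
blue 98 [267.  84.] [0.834 0.322 0.136] top [0.835 0.325 0.137] 0.14
blue 9 [263. 239.] [ 0.486 -0.234  0.119] top [ 0.486 -0.234  0.119] 0.122
blue 66 [260. 246.] [ 0.468 -0.247  0.113] top [ 0.47  -0.247  0.118] 0.12
cuprim? 22 [266.  91.] [0.82  0.304 0.122] [0.8   0.298 0.116] [0.843 0.312 0.128]
cuprim? 134 [288. 217.] [ 0.58  -0.211  0.125] [ 0.557 -0.235  0.115] [ 0.604 -0.189  0.134]
cuprim? 44 [293. 235.] [ 0.562 -0.263  0.118] [ 0.55  -0.272  0.116] [ 0.576 -0.255  0.123]
cuprim? 42 [261. 242.] [ 0.476 -0.241  0.119] [ 0.463 -0.249  0.116] [ 0.488 -0.232  0.123]
board ((537.4120483398438, 159.79168701171875), (220.82679748535156, 157.92529296875), 15.49079704284668) [ 183  145   72   50 1375]
die? 90 [0.605 0.169 0.059]
scene
box ((520.1253662109375, -251.15194702148438), (189.92750549316406, 242.4976043701172), 75.3515853881836) [207 153  69  32 969] 0.07155488281796965
blue 12 [248. 158.] [ 0.494 -0.237  0.103] top [ 0.496 -0.235  0.117] 0.12
blue 636 [282. 279.] [0.82  0.356 0.135] top [0.819 0.356 0.135] 0.139
yellow 17 [252. 161.] [ 0.487 -0.215  0.098] top [ 0.488 -0.215  0.106] 0.107
cuprim? 25 [250. 153.] [ 0.477 -0.245  0.118] [ 0.456 -0.264  0.115] [ 0.497 -0.227  0.123]
cuprim? 100 [233. 163.] [ 0.579 -0.221  0.123] [ 0.543 -0.273  0.116] [ 0.605 -0.187  0.133]
board ((539.2081298828125, 162.94776916503906), (223.34877014160156, 162.44166564941406), 14.700114250183105) [ 271  206   70   53 1682]
die? 77 [ 0.789 -0.018  0.06 ]
die? 137 [0.603 0.177 0.057]
```

View pics/b.png

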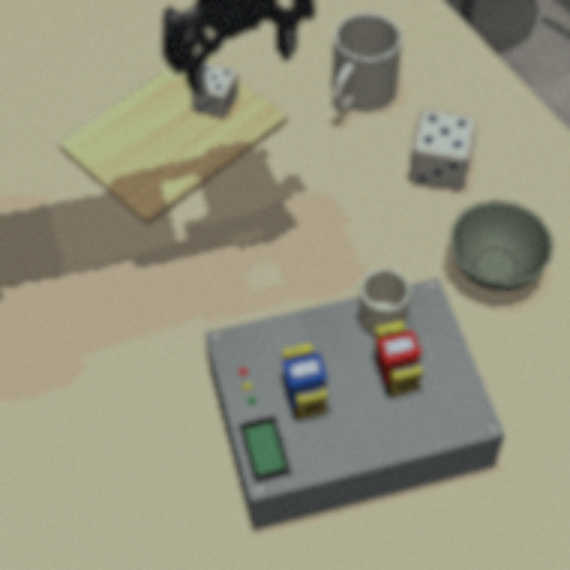

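The crop shows the cup standing behind the red carrier (cup (385,295), red head (400,350), blue (305,375)). The box is centred at (0.519,-0.251) with yaw about -15°. The board is at (0.538,0.161) with yaw about +15°, and the die is at its +x end. Next I'll move near the box and look from the wrist.

{"api": "servo_tool", "payload": {
  "steps": [
    {"tx": 0.1, "ty": -2, "tz": 0.3, "yaw": -1.5},
    {"tx": 0.1, "ty": -3, "tz": 0.3, "yaw": -1.5},
    {"tx": 0.1, "ty": -3, "tz": 0.3, "yaw": -1.5},
    {"tx": 0.1, "ty": -3, "tz": 0.3, "yaw": -1.5},
    {"tx": 0.1, "ty": -3, "tz": 0.3, "yaw": -1.5},
    {"tx": 0.1, "ty": -3, "tz": 0.2, "yaw": -1.5},
    {"tx": 0.1, "ty": -3, "tz": 0.2, "yaw": -1.5},
    {"tx": 0.1, "ty": -3, "tz": 0.1, "yaw": -1.5},
    {"tx": 0.1, "ty": -2, "yaw": -1.5},
    {"tx": 0.1, "ty": -2, "yaw": -1.5},
    {},
    {},
    {}
  ]
}}

```text
invalid input at $.steps[0]: expected keys tx, ty, tz, yaw, claw
```

```bash
python3 - <<'E'
from h import *
n='wrist'; o=env.observe(); print(o['position'],o['tool_rot'])
c=cam(n); a,d=env.get_image(n); np.savez('w1.npz',a=a,d=d,K=c[0],D=c[1],T=c[2])
P=cloud(n,d+1e-9,np.ones(d.shape,bool),c).reshape(384,512,3)
hsv=cv2.cvtColor(a,cv2.COLOR_RGB2HSV); H,S,V=hsv[...,0],hsv[...,1],hsv[...,2]
print(c[2][:3,3])
m=(P[...,2]>.12)&(P[...,2]<.133)&(P[...,1]>-.26)&(P[...,0]>.5)&(P[...,0]<.65)&(P[...,1]<-.1)
k,l,st,ce=cv2.connectedComponentsWithStats(m.astype(np.uint8))
for j in range(1,k):
    if st[j,4]>40:
        q=P[l==j]; print('rim',st[j],q.mean(0).round(4),q.min(0).round(3),q.max(0).round(3),cv2.minEnclosingCircle(q[:,:2].astype(np.float32)*1000))
for nm,m in dict(red=((H<8)|(H>172))&(S>140)&(V>80),blue=(H>100)&(H<125)&(S>120),yellow=(H>20)&(H<35)&(S>150)).items():
    k,l,st,ce=cv2.connectedComponentsWithStats((m&(P[...,2]>.068)).astype(np.uint8))
    for j in range(1,k):
        if st[j,4]>60: q=P[l==j]; print(nm,st[j],q.mean(0).round(4),q.min(0).round(3),q.max(0).round(3))
cv2.imwrite('pics/c.png',a[...,::-1])
E
```

```text
[5.49742479e-01 4.96832433e-05 2.10141606e-01] [[ 1.97956591e-05  9.99999357e-01 -1.13426594e-03]
 [ 9.99999967e-01 -1.95048048e-05  2.56435604e-04]
 [ 2.56413315e-04 -1.13427098e-03 -9.99999324e-01]]
[0.54954686 0.07023248 0.37510978]
```

View pics/c.png

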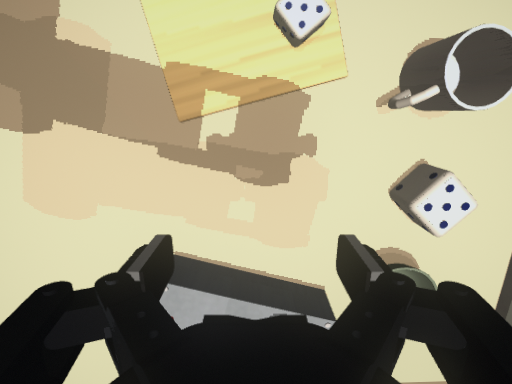

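The move was refused because every row needs all five keys, so this picture is still from the start pose (die at (300,15), box edge at (250,280)). Resending.

{"api": "servo_tool", "payload": {
  "steps": [
    {"tx": 0.1, "ty": -2, "tz": 0.3, "yaw": -1.5, "claw": 8.5},
    {"tx": 0.1, "ty": -3, "tz": 0.3, "yaw": -1.5, "claw": 8.5},
    {"tx": 0.1, "ty": -3, "tz": 0.3, "yaw": -1.5, "claw": 8.5},
    {"tx": 0.1, "ty": -3, "tz": 0.3, "yaw": -1.5, "claw": 8.5},
    {"tx": 0.1, "ty": -3, "tz": 0.3, "yaw": -1.5, "claw": 8.5},
    {"tx": 0.1, "ty": -3, "tz": 0.2, "yaw": -1.5, "claw": 8.5},
    {"tx": 0.1, "ty": -3, "tz": 0.2, "yaw": -1.5, "claw": 8.5},
    {"tx": 0.1, "ty": -3, "tz": 0.1, "yaw": -1.5, "claw": 8.5},
    {"tx": 0.1, "ty": -2, "tz": 0, "yaw": -1.5, "claw": 8.5},
    {"tx": 0.1, "ty": -2, "tz": 0, "yaw": -1.5, "claw": 8.5},
    {"tx": 0, "ty": 0, "tz": 0, "yaw": 0, "claw": 8.5},
    {"tx": 0, "ty": 0, "tz": 0, "yaw": 0, "claw": 8.5},
    {"tx": 0, "ty": 0, "tz": 0, "yaw": 0, "claw": 8.5}
  ]
}}

```text
time_s: 1.5
position: [0.5601, -0.2689, 0.2307]
tool_rot: [[0.258, 0.966, -0.0], [0.966, -0.258, 0.0], [0.0, -0.0, -1.0]]
ft_force: [-0.3, 0.0, 0.1]
grip_width: 0.085
gripper_force: 0.0
```

```bash
cat > look.py <<'E'
from h import *
n='wrist'; o=env.observe(); print(o['position'].round(4) if hasattr(o['position'],'round') else o['position'])
c=cam(n); a,d=env.get_image(n); np.savez('w1.npz',a=a,d=d,K=c[0],D=c[1],T=c[2])
P=cloud(n,d+1e-9,np.ones(d.shape,bool),c).reshape(384,512,3)
hsv=cv2.cvtColor(a,cv2.COLOR_RGB2HSV); H,S,V=hsv[...,0],hsv[...,1],hsv[...,2]
m=(P[...,2]>.12)&(P[...,2]<.133)&(P[...,1]>-.26)&(P[...,0]>.5)&(P[...,0]<.65)&(P[...,1]<-.1)
k,l,st,ce=cv2.connectedComponentsWithStats(m.astype(np.uint8))
for j in range(1,k):
    if st[j,4]>40:
        q=P[l==j]; print('rim',st[j],q.mean(0).round(4),q.min(0).round(3),q.max(0).round(3),cv2.minEnclosingCircle(q[:,:2].astype(np.float32)*1000))
for nm,m in dict(red=((H<8)|(H>172))&(S>140)&(V>80),blue=(H>100)&(H<125)&(S>120),yellow=(H>20)&(H<35)&(S>150)).items():
    k,l,st,ce=cv2.connectedComponentsWithStats((m&(P[...,2]>.068)).astype(np.uint8))
    for j in range(1,k):
        if st[j,4]>60: q=P[l==j]; print(nm,st[j],q.mean(0).round(4),q.min(0).round(3),q.max(0).round(3))
cv2.imwrite(sys.argv[1],a[...,::-1])
E
python3 look.py pics/d.png
```

```text
[ 0.5601 -0.2689  0.2307]
rim [236  97  51  51 650] [ 0.5808 -0.2109  0.1287] [ 0.557 -0.234  0.12 ] [ 0.604 -0.188  0.131] ((580.5053100585938, -210.9615936279297), 23.79820442199707)
red [240 159  34  31 709] [ 0.5635 -0.2596  0.113 ] [ 0.543 -0.28   0.081] [ 0.582 -0.246  0.119]
blue [153 159  41  32 765] [ 0.4785 -0.2375  0.1133] [ 0.436 -0.262  0.071] [ 0.577 -0.201  0.396]
yellow [157 147  32  11 240] [ 0.485  -0.2174  0.1109] [ 0.457 -0.224  0.072] [ 0.577 -0.201  0.396]
yellow [244 149  25   9 193] [ 0.5682 -0.2397  0.1129] [ 0.555 -0.247  0.107] [ 0.581 -0.201  0.396]
yellow [162 188  30  14 141] [ 0.4711 -0.2644  0.1093] [ 0.456 -0.27   0.082] [ 0.483 -0.257  0.113]
yellow [245 191  24  11 119] [ 0.5567 -0.2868  0.1133] [ 0.544 -0.293  0.098] [ 0.577 -0.201  0.396]
```

View pics/d.png

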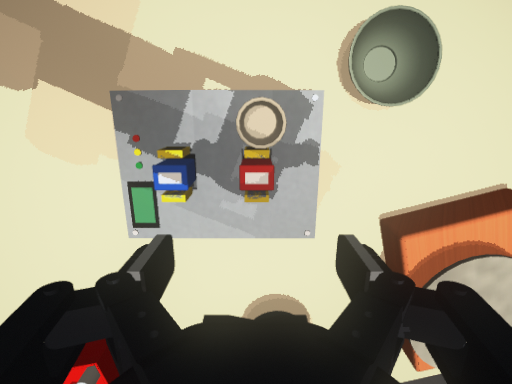

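The wrist view shows the rim circle at (262,122), red carrier at (257,177) and blue at (174,174). That puts the cup at (0.5805,-0.211) and the red grip at (0.5625,-0.263), matching the side view. I'll go over the cup, descend and grip it.

{"api": "servo_tool", "payload": {
  "steps": [
    {"tx": 0.5, "ty": 1.4, "tz": 0, "yaw": 0, "claw": 8.5},
    {"tx": 0.5, "ty": 1.5, "tz": 0, "yaw": 0, "claw": 8.5},
    {"tx": 0.5, "ty": 1.5, "tz": 0, "yaw": 0, "claw": 8.5},
    {"tx": 0.5, "ty": 1.4, "tz": 0, "yaw": 0, "claw": 8.5},
    {"tx": 0, "ty": 0, "tz": -1, "yaw": 0, "claw": 8.5},
    {"tx": 0, "ty": 0, "tz": -2, "yaw": 0, "claw": 8.5},
    {"tx": 0, "ty": 0, "tz": -2, "yaw": 0, "claw": 8.5},
    {"tx": 0, "ty": 0, "tz": -2, "yaw": 0, "claw": 8.5},
    {"tx": 0, "ty": 0, "tz": -1.8, "yaw": 0, "claw": 8.5},
    {"tx": 0, "ty": 0, "tz": -1.5, "yaw": 0, "claw": 8.5},
    {"tx": 0, "ty": 0, "tz": -1, "yaw": 0, "claw": 8.5},
    {"tx": 0, "ty": 0, "tz": -0.7, "yaw": 0, "claw": 8.5},
    {"tx": 0, "ty": 0, "tz": -0.3, "yaw": 0, "claw": 8.5},
    {"tx": 0, "ty": 0, "tz": 0, "yaw": 0, "claw": 8.5},
    {"tx": 0, "ty": 0, "tz": 0, "yaw": 0, "claw": 8.5}
  ]
}}

```text
time_s: 3.05
position: [0.5802, -0.2122, 0.1082]
tool_rot: [[0.259, 0.966, 0.001], [0.966, -0.259, -0.001], [-0.0, 0.001, -1.0]]
ft_force: [0.8, 0.1, 0.2]
grip_width: 0.0851
gripper_force: 0.0
```

{"api": "servo_tool", "payload": {
  "steps": [
    {"tx": 0, "ty": 0, "tz": 0, "yaw": 0, "claw": 6.5},
    {"tx": 0, "ty": 0, "tz": 0, "yaw": 0, "claw": 5.8},
    {"tx": 0, "ty": 0, "tz": 0, "yaw": 0, "claw": 5.3},
    {"tx": 0, "ty": 0, "tz": 0, "yaw": 0, "claw": 4.9},
    {"tx": 0, "ty": 0, "tz": 0, "yaw": 0, "claw": 4.5},
    {"tx": 0, "ty": 0, "tz": 0, "yaw": 0, "claw": 4.0},
    {"tx": 0, "ty": 0, "tz": 0, "yaw": 0, "claw": 3.5},
    {"tx": 0, "ty": 0, "tz": 0, "yaw": 0, "claw": 3.0},
    {"tx": 0, "ty": 0, "tz": 0, "yaw": 0, "claw": 3.0},
    {"tx": 0, "ty": 0, "tz": 0, "yaw": 0, "claw": 3.0},
    {"tx": 0, "ty": 0, "tz": 0, "yaw": 0, "claw": 3.0}
  ],
  "newtons": 30
}}

```text
time_s: 4.15
position: [0.58, -0.212, 0.1076]
tool_rot: [[0.259, 0.966, -0.0], [0.966, -0.259, 0.0], [0.0, -0.0, -1.0]]
ft_force: [-0.2, 0.3, -0.9]
grip_width: 0.0301
gripper_force: 0.0
```

The jaws reached 30 mm with no force, so they may have missed the cup. Looking.

```bash
python3 - <<'E'
from h import *
w,_=env.get_image('wrist'); s,_=env.get_image('side')
s=cv2.resize(s[150:300,200:400],(512,384),interpolation=cv2.INTER_CUBIC)
cv2.imwrite('pics/e.png',cv2.resize(np.hstack([w,s])[...,::-1],(800,300)))
E
```

```text
(no output)
```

View pics/e.png

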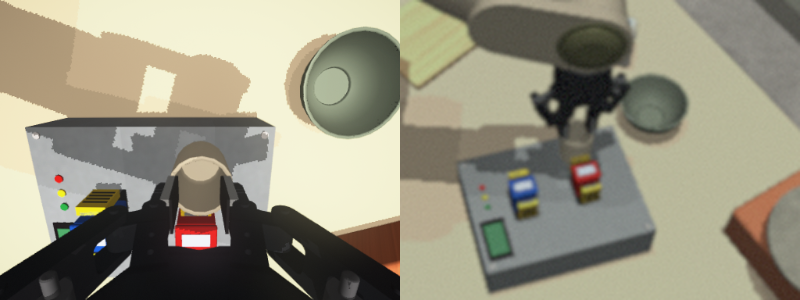

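```bash
python3 - <<'E'
from h import *
n='wrist'; c=cam(n); a,d=env.get_image(n); P=cloud(n,d+1e-9,np.ones(d.shape,bool),c).reshape(384,512,3)
print(env.observe()['grip_width'],env.observe()['gripper_force'])
for u in (235,256,280):
    print(u,[(v,P[v,u].round(3).tolist(),a[v,u].tolist()) for v in range(165,320,10)])
cv2.imwrite('pics/f.png',cv2.resize(a[150:340,130:390][...,::-1],None,fx=3,fy=3))
E
```

```text
0.030071570572255228 0.0
235 [(165, [0.574, -0.176, 0.071], [118, 118, 117]), (175, [0.572, -0.183, 0.071], [136, 136, 134]), (185, [0.569, -0.191, 0.072], [131, 132, 131]), (195, [0.573, -0.189, 0.107], [112, 102, 86]), (205, [0.574, -0.188, 0.129], [122, 112, 93]), (215, [0.564, -0.212, 0.077], [204, 188, 158]), (225, [0.562, -0.218, 0.081], [125, 113, 94]), (235, [0.563, -0.22, 0.096], [116, 105, 88]), (245, [0.563, -0.222, 0.108], [117, 106, 88]), (255, [0.564, -0.222, 0.12], [116, 105, 88]), (265, [0.564, -0.224, 0.129], [196, 180, 152]), (275, [0.558, -0.241, 0.111], [175, 146, 41]), (285, [0.556, -0.248, 0.112], [101, 30, 30]), (295, [0.555, -0.252, 0.118], [238, 41, 38]), (305, [0.553, -0.259, 0.118], [242, 245, 249]), (315, [0.551, -0.266, 0.119], [216, 206, 217])]
256 [(165, [0.589, -0.18, 0.073], [120, 119, 119]), (175, [0.587, -0.187, 0.072], [133, 134, 133]), (185, [0.586, -0.188, 0.098], [113, 103, 87]), (195, [0.586, -0.188, 0.121], [114, 105, 88]), (205, [0.581, -0.208, 0.078], [198, 182, 153]), (215, [0.579, -0.216, 0.077], [205, 189, 160]), (225, [0.577, -0.224, 0.0
[... 501 characters left out ...]
, [0.604, -0.192, 0.071], [116, 115, 114]), (185, [0.602, -0.199, 0.072], [114, 115, 114]), (195, [0.6, -0.198, 0.102], [113, 103, 86]), (205, [0.598, -0.195, 0.128], [115, 105, 88]), (215, [0.597, -0.22, 0.078], [133, 121, 101]), (225, [0.595, -0.225, 0.087], [108, 98, 82]), (235, [0.593, -0.226, 0.099], [110, 100, 83]), (245, [0.592, -0.228, 0.11], [110, 101, 83]), (255, [0.591, -0.229, 0.122], [110, 100, 84]), (265, [0.589, -0.231, 0.129], [201, 186, 156]), (275, [0.584, -0.275, 0.071], [183, 185, 186]), (285, [0.582, -0.284, 0.071], [184, 185, 186]), (295, [0.579, -0.294, 0.072], [180, 182, 182]), (305, [0.577, -0.304, 0.071], [180, 182, 181]), (315, [0.59, -0.203, 0.203], [78, 76, 78])]
```

View pics/f.png

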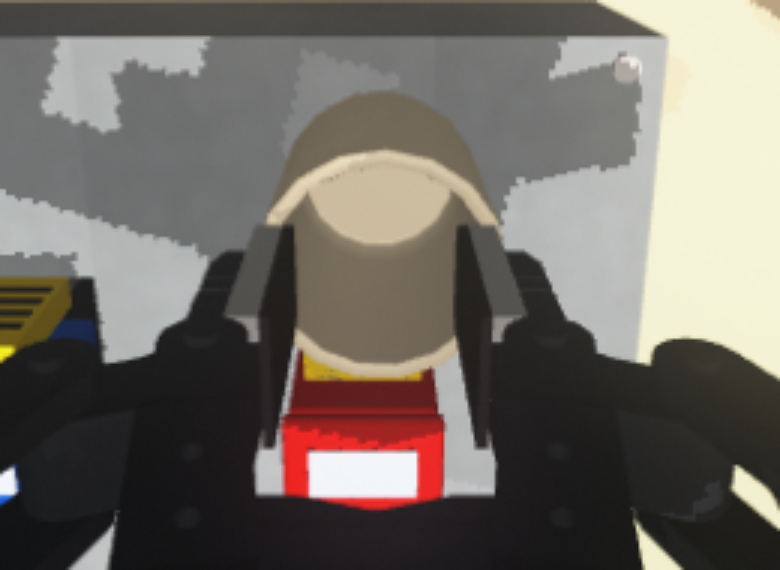

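The cup is still upright and unmoved at (0.580,-0.210), and the pads look as if they are above or around its rim. I'll measure where the pads are from depth.

```bash
python3 - <<'E'
from h import *
n='wrist'; c=cam(n); a,d=env.get_image(n); P=cloud(n,d+1e-9,np.ones(d.shape,bool),c).reshape(384,512,3)
o=env.observe(); print(o['position'],c[2].round(3))
R=o['tool_rot']; 
Q=(P-o['position'])@np.array(R)
for v in (228,240,255,270,290):
    print(v,[(u,(Q[v,u]*1000).round().tolist(),int(a[v,u].mean())) for u in (205,212,218,224,230,286,292,298,304)])
E
```

```text
[ 0.57998765 -0.21198207  0.10761498] [[ 0.966 -0.25  -0.071  0.597]
 [-0.26  -0.929 -0.262 -0.144]
 [-0.     0.272 -0.962  0.273]
 [ 0.     0.     0.     1.   ]]
228 [(205, [-17.0, -40.0, 35.0], 115), (212, [-17.0, -34.0, 36.0], 114), (218, [12.0, -20.0, -31.0], 81), (224, [12.0, -17.0, -32.0], 35), (230, [-7.0, -18.0, 12.0], 100), (286, [13.0, 15.0, -32.0], 42), (292, [12.0, 19.0, -31.0], 83), (298, [-17.0, 33.0, 35.0], 181), (304, [-17.0, 38.0, 36.0], 183)]
240 [(205, [8.0, -26.0, -38.0], 34), (212, [12.0, -21.0, -46.0], 80), (218, [13.0, -18.0, -46.0], 81), (224, [10.0, -16.0, -41.0], 32), (230, [-10.0, -17.0, -1.0], 101), (286, [12.0, 14.0, -45.0], 35), (292, [12.0, 17.0, -46.0], 82), (298, [12.0, 20.0, -46.0], 83), (304, [8.0, 24.0, -37.0], 40)]
255 [(205, [12.0, -22.0, -60.0], 72), (212, [12.0, -19.0, -60.0], 105), (218, [12.0, -16.0, -60.0], 33), (224, [3.0, -16.0, -43.0], 30), (230, [-12.0, -16.0, -16.0], 102), (286, [5.0, 14.0, -48.0], 33), (292, [12.0, 15.0, -60.0], 39), (298, [12.0, 17.0, -60.0], 107), (304, [12.0, 20.0, -60.0], 63)]
270 [(205, [13.0, -20.0, -73.0], 30), (212, [14.0, -17.0, -74.0], 30), (218, [5.0, -17.0, -60.0], 39), (224, [-4.0, -16.0, -45.0], 30), (230, [-41.0, -19.0, 14.0], 48), (286, [-2.0, 14.0, -48.0], 32), (292, [5.0, 15.0, -60.0], 42), (298, [14.0, 15.0, -74.0], 34), (304, [13.0, 18.0, -73.0], 34)]
290 [(205, [19.0, -16.0, -93.0], 28), (212, [18.0, -14.0, -93.0], 29), (218, [-5.0, -17.0, -60.0], 39), (224, [-42.0, -21.0, -9.0], 103), (230, [-41.0, -17.0, -10.0], 66), (286, [-74.0, 26.0, 36.0], 182), (292, [-5.0, 16.0, -60.0], 39), (298, [18.0, 13.0, -92.0], 32), (304, [18.0, 14.0, -93.0], 31)]
```

The depth puts the fingertips at tool z ≈ -31 mm instead of +19. That agrees with the jaws closing above the rim without touching it. I'll cross-check with the fixed cameras and the earlier open-jaw frame.

```bash
python3 - <<'E'
from h import *
o=env.observe()
for n in ('side','scene'):
    c=cam(n); a,d=env.get_image(n); P=cloud(n,d+1e-9,np.ones(d.shape,bool),c).reshape(384,512,3)
    m=(np.hypot(P[...,0]-.58,P[...,1]+.212)<.06)&(a.max(2)<75)&(P[...,2]>.08)
    z=np.sort(P[m][:,2]); print(n,len(z),z[:10].round(3),np.percentile(z,[5,20,50]).round(3))
z=np.load('w1.npz'); a,d=z['a'],z['d']; c=(z['K'],z['D'],z['T'])
P=cloud('wrist',d+1e-9,np.ones(d.shape,bool),c).reshape(384,512,3)
Q=(P-np.array([.5601,-.2689,.2307]))@np.array(o['tool_rot'])*1000
for v in (236,245,260): print(v,[(u,Q[v,u].round().tolist()) for u in (150,160,170,340,350,360)])
print(o['ft_force'],o['joint_efforts'])
E
```

```text
side 904 [0.09  0.094 0.095 0.098 0.099 0.113 0.116 0.116 0.124 0.13 ] [0.153 0.19  0.233]
scene 692 [0.108 0.132 0.135 0.135 0.136 0.142 0.142 0.142 0.142 0.144] [0.162 0.203 0.246]
236 [(150, [-82.0, -135.0, 158.0]), (160, [12.0, -47.0, -42.0]), (170, [11.0, -43.0, -40.0]), (340, [11.0, 42.0, -39.0]), (350, [12.0, 46.0, -42.0]), (360, [-115.0, 164.0, 230.0])]
245 [(150, [12.0, -49.0, -51.0]), (160, [13.0, -44.0, -52.0]), (170, [7.0, -43.0, -40.0]), (340, [6.0, 42.0, -40.0]), (350, [12.0, 43.0, -50.0]), (360, [12.0, 47.0, -51.0])]
260 [(150, [13.0, -44.0, -65.0]), (160, [7.0, -43.0, -55.0]), (170, [-1.0, -43.0, -42.0]), (340, [-0.0, 42.0, -43.0]), (350, [7.0, 42.0, -55.0]), (360, [12.0, 42.0, -65.0])]
[ 0.32414018 -0.62376526  0.50280349] [ 9.62060221e-05 -5.34098625e+01 -2.12890613e+01 -1.72147361e-04
  5.98780898e-04 -4.68005538e-06]
```

Confirmed: in the pictures the fingertips are about 50 mm farther back than the stated tool frame (-31 mm closed, -40 mm open), and the box heights agree in all three cameras. From here I'll set heights from the observed tips. I'll open, descend 5.2 cm while watching force, then close.

{"api": "servo_tool", "payload": {
  "steps": [
    {"tx": 0, "ty": 0, "tz": 1, "yaw": 0, "claw": 8.5},
    {"tx": 0, "ty": 0, "tz": 0, "yaw": 0, "claw": 8.5},
    {"tx": 0, "ty": 0.1, "tz": 0, "yaw": 0, "claw": 8.5},
    {"tx": 0, "ty": 0, "tz": 0, "yaw": 0, "claw": 8.5},
    {"tx": 0, "ty": 0, "tz": 0, "yaw": 0, "claw": 8.5},
    {"tx": 0, "ty": 0, "tz": 0, "yaw": 0, "claw": 8.5},
    {"tx": 0, "ty": 0, "tz": 0, "yaw": 0, "claw": 8.5},
    {"tx": 0, "ty": 0, "tz": -0.8, "yaw": 0, "claw": 8.5},
    {"tx": 0, "ty": 0, "tz": -1, "yaw": 0, "claw": 8.5},
    {"tx": 0, "ty": 0, "tz": -1, "yaw": 0, "claw": 8.5},
    {"tx": 0, "ty": 0, "tz": -1, "yaw": 0, "claw": 8.5},
    {"tx": 0, "ty": 0, "tz": -1, "yaw": 0, "claw": 8.5},
    {"tx": 0, "ty": 0, "tz": 0, "yaw": 0, "claw": 8.5}
  ]
}}

```text
time_s: 5.75
position: [0.5792, -0.2106, 0.0678]
tool_rot: [[0.259, 0.966, -0.003], [0.966, -0.259, 0.002], [0.001, -0.003, -1.0]]
ft_force: [0.1, -0.2, 0.2]
grip_width: 0.0846
gripper_force: 0.0
```

{"api": "servo_tool", "payload": {
  "steps": [
    {"tx": 0, "ty": 0, "tz": -0.5, "yaw": 0, "claw": 8.5},
    {"tx": 0, "ty": 0, "tz": -0.5, "yaw": 0, "claw": 8.5},
    {"tx": 0, "ty": 0, "tz": -0.4, "yaw": 0, "claw": 8.5},
    {"tx": 0, "ty": 0, "tz": 0, "yaw": 0, "claw": 8.5},
    {"tx": 0, "ty": 0, "tz": 0, "yaw": 0, "claw": 6.5},
    {"tx": 0, "ty": 0, "tz": 0, "yaw": 0, "claw": 5.5},
    {"tx": 0, "ty": 0, "tz": 0, "yaw": 0, "claw": 5.1},
    {"tx": 0, "ty": 0, "tz": 0, "yaw": 0, "claw": 4.7},
    {"tx": 0, "ty": 0, "tz": 0, "yaw": 0, "claw": 4.3},
    {"tx": 0, "ty": 0, "tz": 0, "yaw": 0, "claw": 3.9},
    {"tx": 0, "ty": 0, "tz": 0, "yaw": 0, "claw": 3.5},
    {"tx": 0, "ty": 0, "tz": 0, "yaw": 0, "claw": 3.5},
    {"tx": 0, "ty": 0, "tz": 0, "yaw": 0, "claw": 3.5},
    {"tx": 0, "ty": 0, "tz": 0, "yaw": 0, "claw": 3.5},
    {"tx": 0, "ty": 0, "tz": 0, "yaw": 0, "claw": 3.5}
  ],
  "newtons": 30
}}

```text
time_s: 7.25
position: [0.5803, -0.2111, 0.0562]
tool_rot: [[0.259, 0.966, 0.001], [0.966, -0.259, -0.001], [-0.0, 0.001, -1.0]]
ft_force: [0.9, 0.2, 5.0]
grip_width: 0.0475
gripper_force: 30.5
```

The cup is gripped at 47.5 mm with 30 N. Lifting and carrying it toward the free part of the board.

{"api": "servo_tool", "payload": {
  "steps": [
    {"tx": 0, "ty": 0, "tz": 0.3, "yaw": 0, "claw": 3.5},
    {"tx": 0, "ty": 0, "tz": 0.7, "yaw": 0, "claw": 3.5},
    {"tx": 0, "ty": 0, "tz": 1, "yaw": 0, "claw": 3.5},
    {"tx": 0, "ty": 0, "tz": 1, "yaw": 0, "claw": 3.5},
    {"tx": 0, "ty": 0, "tz": 1, "yaw": 0, "claw": 3.5},
    {"tx": 0, "ty": 0, "tz": 1, "yaw": 0, "claw": 3.5},
    {"tx": 0, "ty": 0, "tz": 0, "yaw": 0, "claw": 3.5},
    {"tx": 0, "ty": 0, "tz": 0, "yaw": 0, "claw": 3.5}
  ]
}}

```text
time_s: 8.05
position: [0.5799, -0.211, 0.1057]
tool_rot: [[0.259, 0.966, 0.0], [0.966, -0.259, -0.0], [-0.0, 0.0, -1.0]]
ft_force: [-0.7, 0.4, -1.3]
grip_width: 0.0472
gripper_force: 31.1
```

{"api": "servo_tool", "payload": {
  "steps": [
    {"tx": -0.2, "ty": 0.8, "tz": 0, "yaw": 0, "claw": 3.5},
    {"tx": -0.4, "ty": 1.6, "tz": 0, "yaw": 0, "claw": 3.5},
    {"tx": -0.5, "ty": 2, "tz": 0, "yaw": 0, "claw": 3.5},
    {"tx": -0.6, "ty": 2.5, "tz": 0, "yaw": 0, "claw": 3.5},
    {"tx": -0.6, "ty": 2.5, "tz": 0, "yaw": 0, "claw": 3.5},
    {"tx": -0.6, "ty": 2.5, "tz": 0, "yaw": 0, "claw": 3.5},
    {"tx": -0.6, "ty": 2.5, "tz": 0, "yaw": 0, "claw": 3.5},
    {"tx": -0.6, "ty": 2.5, "tz": 0, "yaw": 0, "claw": 3.5},
    {"tx": -0.6, "ty": 2.5, "tz": 0, "yaw": 0, "claw": 3.5},
    {"tx": -0.6, "ty": 2.5, "tz": 0, "yaw": 0, "claw": 3.5},
    {"tx": -0.6, "ty": 2.5, "tz": 0, "yaw": 0, "claw": 3.5},
    {"tx": -0.6, "ty": 2.5, "tz": 0, "yaw": 0, "claw": 3.5},
    {"tx": -0.6, "ty": 2.5, "tz": 0, "yaw": 0, "claw": 3.5},
    {"tx": -0.6, "ty": 2.2, "tz": 0, "yaw": 0, "claw": 3.5},
    {"tx": -0.6, "ty": 1.8, "tz": 0, "yaw": 0, "claw": 3.5},
    {"tx": -0.4, "ty": 1.4, "tz": 0, "yaw": 0, "claw": 3.5},
    {"tx": -0.3, "ty": 0.8, "tz": 0, "yaw": 0, "claw": 3.5},
    {"tx": 0, "ty": 0.3, "tz": 0, "yaw": 0, "claw": 3.5},
    {"tx": 0, "ty": 0, "tz": 0, "yaw": 0, "claw": 3.5},
    {"tx": 0, "ty": 0, "tz": 0, "yaw": 0, "claw": 3.5}
  ]
}}

```text
time_s: 10.05
position: [0.4902, 0.1475, 0.1056]
tool_rot: [[0.259, 0.966, 0.0], [0.966, -0.259, -0.0], [-0.0, 0.0, -1.0]]
ft_force: [0.6, 0.0, -1.6]
grip_width: 0.0474
gripper_force: 31.2
```

```bash
python3 - <<'E'
from h import *
o=env.observe(); n='wrist'; c=cam(n); a,d=env.get_image(n); P=cloud(n,d+1e-9,np.ones(d.shape,bool),c).reshape(384,512,3)
Q=(P-o['position'])@np.array(o['tool_rot'])*1000
for v in range(165,285,8): print(v,Q[v,256].round().tolist(),P[v,256].round(3).tolist())
s,_=env.get_image('side'); s=cv2.resize(s[110:230,180:340],(512,384),interpolation=cv2.INTER_CUBIC)
cv2.imwrite('pics/g.png',cv2.resize(np.hstack([a,s])[...,::-1],(800,300)))
E
```

```text
165 [23.0, 0.0, 92.0] [0.497, 0.169, 0.014]
173 [15.0, 0.0, 92.0] [0.494, 0.162, 0.013]
181 [7.0, 0.0, 92.0] [0.492, 0.154, 0.014]
189 [-0.0, 0.0, 91.0] [0.49, 0.147, 0.015]
197 [-9.0, 0.0, 93.0] [0.488, 0.139, 0.013]
205 [24.0, -0.0, -28.0] [0.496, 0.17, 0.133]
213 [24.0, -0.0, -40.0] [0.496, 0.171, 0.146]
221 [24.0, -0.0, -51.0] [0.496, 0.171, 0.157]
229 [24.0, -0.0, -59.0] [0.496, 0.17, 0.164]
237 [24.0, -0.0, -68.0] [0.496, 0.171, 0.174]
245 [24.0, -0.0, -74.0] [0.496, 0.171, 0.179]
253 [-8.0, -0.0, -21.0] [0.488, 0.14, 0.126]
261 [-14.0, -0.0, -20.0] [0.487, 0.134, 0.125]
269 [-18.0, -0.0, -21.0] [0.485, 0.13, 0.127]
277 [-21.0, -0.0, -26.0] [0.485, 0.128, 0.132]
```

View pics/g.png

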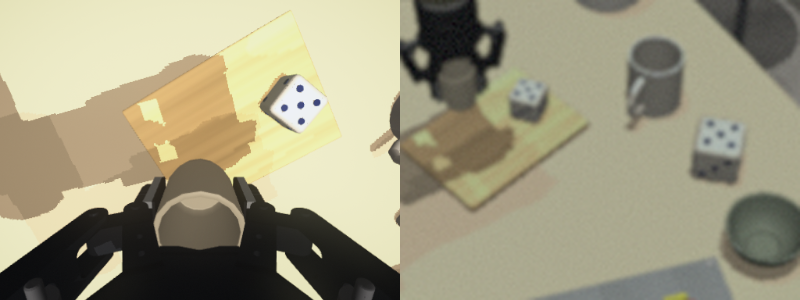

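The wrist view shows the cup held upright at (200,210), the die at (298,103) and the board below. The cup's underside sits at tool z ≈ -14 mm, so touch-down should come at reported z ≈ -2 mm.

{"api": "servo_tool", "payload": {
  "steps": [
    {"tx": 0, "ty": 0, "tz": -0.8, "yaw": 0, "claw": 3.5},
    {"tx": 0, "ty": 0, "tz": -1.5, "yaw": 0, "claw": 3.5},
    {"tx": 0, "ty": 0, "tz": -1.5, "yaw": 0, "claw": 3.5},
    {"tx": 0, "ty": 0, "tz": -1.5, "yaw": 0, "claw": 3.5},
    {"tx": 0, "ty": 0, "tz": -1.5, "yaw": 0, "claw": 3.5},
    {"tx": 0, "ty": 0, "tz": -1.3, "yaw": 0, "claw": 3.5},
    {"tx": 0, "ty": 0, "tz": -0.9, "yaw": 0, "claw": 3.5},
    {"tx": 0, "ty": 0, "tz": -0.6, "yaw": 0, "claw": 3.5},
    {"tx": 0, "ty": 0, "tz": -0.4, "yaw": 0, "claw": 3.5},
    {"tx": 0, "ty": 0, "tz": -0.2, "yaw": 0, "claw": 3.5},
    {"tx": 0, "ty": 0, "tz": 0, "yaw": 0, "claw": 3.5},
    {"tx": 0, "ty": 0, "tz": 0, "yaw": 0, "claw": 3.5}
  ]
}}

```text
time_s: 11.35
position: [0.4902, 0.148, 0.004]
tool_rot: [[0.259, 0.966, 0.001], [0.966, -0.259, 0.0], [0.0, 0.001, -1.0]]
ft_force: [-0.1, -0.3, -1.4]
grip_width: 0.0473
gripper_force: 31.2
```

{"api": "servo_tool", "payload": {
  "steps": [
    {"tx": 0, "ty": 0, "tz": -0.15, "yaw": 0, "claw": 3.5},
    {"tx": 0, "ty": 0, "tz": -0.1, "yaw": 0, "claw": 3.5},
    {"tx": 0, "ty": 0, "tz": -0.1, "yaw": 0, "claw": 3.5},
    {"tx": 0, "ty": 0, "tz": 0, "yaw": 0, "claw": 3.5},
    {"tx": 0, "ty": 0, "tz": 0, "yaw": 0, "claw": 3.5}
  ]
}}

```text
time_s: 11.85
position: [0.49, 0.148, 0.0001]
tool_rot: [[0.259, 0.966, -0.0], [0.966, -0.259, 0.0], [0.0, -0.0, -1.0]]
ft_force: [0.2, -0.0, -1.2]
grip_width: 0.0473
gripper_force: 31.2
```

{"api": "servo_tool", "payload": {
  "steps": [
    {"tx": 0, "ty": 0, "tz": -0.1, "yaw": 0, "claw": 3.5},
    {"tx": 0, "ty": 0, "tz": -0.1, "yaw": 0, "claw": 3.5},
    {"tx": 0, "ty": 0, "tz": 0, "yaw": 0, "claw": 3.5},
    {"tx": 0, "ty": 0, "tz": 0, "yaw": 0, "claw": 3.5}
  ]
}}

```text
time_s: 12.25
position: [0.49, 0.148, -0.0018]
tool_rot: [[0.259, 0.966, 0.0], [0.966, -0.259, 0.0], [0.0, 0.0, -1.0]]
ft_force: [0.1, 0.9, 0.2]
grip_width: 0.0477
gripper_force: 31.2
```

The weight has come off the gripper, so the cup has touched down. Releasing slowly, then rising.

{"api": "servo_tool", "payload": {
  "steps": [
    {"tx": 0, "ty": 0, "tz": -0.05, "yaw": 0, "claw": 3.5},
    {"tx": 0, "ty": 0, "tz": 0, "yaw": 0, "claw": 4.6},
    {"tx": 0, "ty": 0, "tz": 0, "yaw": 0, "claw": 4.8},
    {"tx": 0, "ty": 0, "tz": 0, "yaw": 0, "claw": 5.0},
    {"tx": 0, "ty": 0, "tz": 0, "yaw": 0, "claw": 5.4},
    {"tx": 0, "ty": 0, "tz": 0, "yaw": 0, "claw": 6.0},
    {"tx": 0, "ty": 0, "tz": 0, "yaw": 0, "claw": 7.0},
    {"tx": 0, "ty": 0, "tz": 0, "yaw": 0, "claw": 8.0},
    {"tx": 0, "ty": 0, "tz": 0, "yaw": 0, "claw": 8.5},
    {"tx": 0, "ty": 0, "tz": 0, "yaw": 0, "claw": 8.5},
    {"tx": 0, "ty": 0, "tz": 0, "yaw": 0, "claw": 8.5},
    {"tx": 0, "ty": 0, "tz": 0.5, "yaw": 0, "claw": 8.5},
    {"tx": 0, "ty": 0, "tz": 1.5, "yaw": 0, "claw": 8.5},
    {"tx": 0, "ty": 0, "tz": 2, "yaw": 0, "claw": 8.5},
    {"tx": 0, "ty": 0, "tz": 3, "yaw": 0, "claw": 8.5},
    {"tx": 0, "ty": 0, "tz": 3, "yaw": 0, "claw": 8.5},
    {"tx": 0, "ty": 0, "tz": 3, "yaw": 0, "claw": 8.5},
    {"tx": 0, "ty": 0, "tz": 2, "yaw": 0, "claw": 8.5},
    {"tx": 0, "ty": 0, "tz": 1, "yaw": 0, "claw": 8.5},
    {"tx": 0, "ty": 0, "tz": 0, "yaw": 0, "claw": 8.5}
  ]
}}

```text
time_s: 14.25
position: [0.4903, 0.1481, 0.1586]
tool_rot: [[0.259, 0.966, 0.002], [0.966, -0.259, 0.0], [0.001, 0.002, -1.0]]
ft_force: [0.5, 0.1, -0.5]
grip_width: 0.085
gripper_force: 0.0
```

```bash
python3 - <<'E'
from h import *
o=env.observe(); n='wrist'; c=cam(n); a,d=env.get_image(n); P=cloud(n,d+1e-9,np.ones(d.shape,bool),c).reshape(384,512,3)
m=(P[...,2]>.064)&(P[...,2]<.076)&(np.hypot(P[...,0]-.49,P[...,1]-.148)<.06)
q=P[m]; print(m.sum(),q.mean(0),cv2.minEnclosingCircle(q[:,:2].astype(np.float32)*1000), np.linalg.lstsq(np.c_[q[:,:2],np.ones(len(q))],q[:,2],rcond=None)[0])
cv2.imwrite('pics/i.png',a[...,::-1])
E
```

```text
671 [0.48915417 0.14847836 0.07037627] ((489.052490234375, 148.62582397460938), 23.972789764404297) [0.00440021 0.01264011 0.06634711]
```

View pics/i.png

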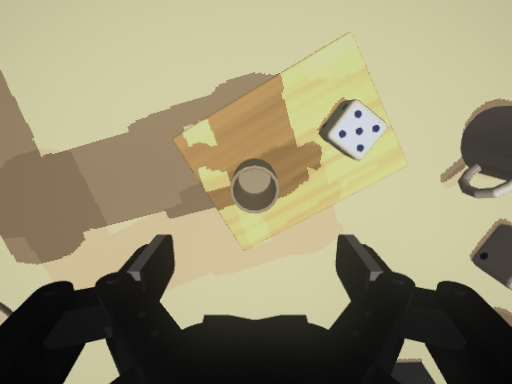

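The cup stands upright on the board at (0.489,0.149), rim ring at pixel (255,186), with the die undisturbed. Next: move to the box, turn -90°, and take one close look at the red carrier.

{"api": "servo_tool", "payload": {
  "steps": [
    {"tx": 0.1, "ty": -1, "tz": 0.5, "yaw": -2, "claw": 8.5},
    {"tx": 0.1, "ty": -1.8, "tz": 0.5, "yaw": -4, "claw": 8.5},
    {"tx": 0.1, "ty": -2.4, "tz": 0.5, "yaw": -5, "claw": 8.5},
    {"tx": 0.2, "ty": -2.4, "tz": 0.5, "yaw": -5, "claw": 8.5},
    {"tx": 0.2, "ty": -2.4, "tz": 0.5, "yaw": -5, "claw": 8.5},
    {"tx": 0.1, "ty": -2.4, "tz": 0.5, "yaw": -5, "claw": 8.5},
    {"tx": 0.1, "ty": -2.4, "tz": 0.5, "yaw": -5, "claw": 8.5},
    {"tx": 0.2, "ty": -2.4, "tz": 0, "yaw": -5, "claw": 8.5},
    {"tx": 0.2, "ty": -2.4, "tz": 0, "yaw": -5, "claw": 8.5},
    {"tx": 0.1, "ty": -2.4, "tz": 0, "yaw": -5, "claw": 8.5},
    {"tx": 0.1, "ty": -2.4, "tz": 0, "yaw": -5, "claw": 8.5},
    {"tx": 0.2, "ty": -2.4, "tz": 0, "yaw": -5, "claw": 8.5},
    {"tx": 0.2, "ty": -2.4, "tz": 0, "yaw": -5, "claw": 8.5},
    {"tx": 0.1, "ty": -2.4, "tz": 0, "yaw": -5, "claw": 8.5},
    {"tx": 0.1, "ty": -2.4, "tz": 0, "yaw": -5, "claw": 8.5},
    {"tx": 0.1, "ty": -2.4, "tz": 0, "yaw": -5, "claw": 8.5},
    {"tx": 0.1, "ty": -2.4, "tz": 0, "yaw": -5, "claw": 8.5},
    {"tx": 0.1, "ty": -1.2, "tz": 0, "yaw": -5, "claw": 8.5},
    {"tx": 0.1, "ty": 0, "tz": 0, "yaw": -5, "claw": 8.5},
    {"tx": 0, "ty": 0, "tz": 0, "yaw": -4, "claw": 8.5}
  ]
}}

```text
time_s: 16.3
position: [0.5143, -0.253, 0.1914]
tool_rot: [[0.938, -0.348, -0.002], [-0.348, -0.938, 0.001], [-0.002, -0.001, -1.0]]
ft_force: [0.6, -0.3, -0.1]
grip_width: 0.0852
gripper_force: 0.0
```

{"api": "servo_tool", "payload": {
  "steps": [
    {"tx": 0, "ty": 0, "tz": 0, "yaw": 0, "claw": 8.5},
    {"tx": 0, "ty": 0, "tz": 0, "yaw": 0, "claw": 8.5},
    {"tx": 0, "ty": 0, "tz": 0, "yaw": 0, "claw": 8.5}
  ]
}}

```text
time_s: 16.6
position: [0.5148, -0.2521, 0.1923]
tool_rot: [[0.94, -0.341, -0.001], [-0.341, -0.94, 0.0], [-0.001, -0.0, -1.0]]
ft_force: [-0.4, 0.4, 0.3]
grip_width: 0.085
gripper_force: 0.0
```

```bash
python3 look.py pics/j.png
```

```text
[ 0.5148 -0.2521  0.1923]
red [233 114  34  44 853] [ 0.5629 -0.264   0.1183] [ 0.535 -0.28   0.071] [ 0.582 -0.247  0.357]
blue [243 201  31  49 948] [ 0.4827 -0.2424  0.1118] [ 0.456 -0.274  0.074] [ 0.579 -0.224  0.357]
yellow [272 118  11  31 220] [ 0.5567 -0.2874  0.1115] [ 0.543 -0.293  0.106] [ 0.569 -0.28   0.113]
yellow [218 123  12  30 183] [ 0.5685 -0.2398  0.1114] [ 0.556 -0.247  0.107] [ 0.582 -0.234  0.114]
yellow [277 205  11  37 279] [ 0.4737 -0.2645  0.1087] [ 0.436 -0.274  0.072] [ 0.579 -0.254  0.357]
yellow [229 209  11  36 297] [ 0.4852 -0.2187  0.1076] [ 0.451 -0.274  0.071] [ 0.579 -0.205  0.357]
```

View pics/j.png

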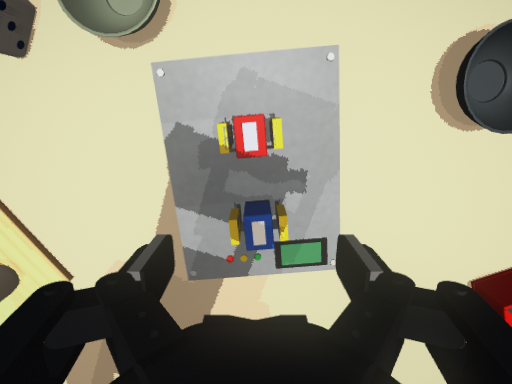

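The red carrier is at (250,136) with its catches at (223,138) and (277,133). That puts the grip point at (0.5626,-0.2636) and box yaw ≈ -15°. Correcting yaw by +5° and moving over it, then down to tips about 8 mm above the box.

{"api": "servo_tool", "payload": {
  "steps": [
    {"tx": 0.5, "ty": -0.1, "tz": 0, "yaw": 1, "claw": 8.5},
    {"tx": 1.0, "ty": -0.3, "tz": 0, "yaw": 1, "claw": 8.5},
    {"tx": 1.3, "ty": -0.3, "tz": 0, "yaw": 1, "claw": 8.5},
    {"tx": 1.2, "ty": -0.3, "tz": 0, "yaw": 1, "claw": 8.5},
    {"tx": 0.8, "ty": -0.2, "tz": 0, "yaw": 0.9, "claw": 8.5},
    {"tx": 0, "ty": 0, "tz": -1, "yaw": 0, "claw": 8.5},
    {"tx": 0, "ty": 0, "tz": -2, "yaw": 0, "claw": 8.5},
    {"tx": 0, "ty": 0, "tz": -2, "yaw": 0, "claw": 8.5},
    {"tx": 0, "ty": 0, "tz": -2, "yaw": 0, "claw": 8.5},
    {"tx": 0, "ty": 0, "tz": -1, "yaw": 0, "claw": 8.5},
    {"tx": 0, "ty": 0, "tz": 0, "yaw": 0, "claw": 8.5},
    {"tx": 0, "ty": 0, "tz": 0, "yaw": 0, "claw": 8.5}
  ]
}}

```text
time_s: 17.85
position: [0.5631, -0.2642, 0.1132]
tool_rot: [[0.965, -0.261, 0.001], [-0.261, -0.965, -0.001], [0.001, 0.0, -1.0]]
ft_force: [1.0, 0.1, 0.0]
grip_width: 0.0854
gripper_force: 0.0
```

{"api": "servo_tool", "payload": {
  "steps": [
    {"tx": 0, "ty": 0, "tz": -1, "yaw": 0, "claw": 8.5},
    {"tx": 0, "ty": 0, "tz": -1.5, "yaw": 0, "claw": 8.5},
    {"tx": 0, "ty": 0, "tz": -1.5, "yaw": 0, "claw": 8.5},
    {"tx": 0, "ty": 0, "tz": -1.3, "yaw": 0, "claw": 8.5},
    {"tx": 0, "ty": 0, "tz": -0.8, "yaw": 0, "claw": 8.5},
    {"tx": 0, "ty": 0, "tz": -0.5, "yaw": 0, "claw": 8.5},
    {"tx": 0, "ty": 0, "tz": -0.2, "yaw": 0, "claw": 8.5},
    {"tx": 0, "ty": 0, "tz": 0, "yaw": 0, "claw": 8.5},
    {"tx": 0, "ty": 0, "tz": 0, "yaw": 0, "claw": 8.5}
  ]
}}

```text
time_s: 18.75
position: [0.5632, -0.2642, 0.0451]
tool_rot: [[0.965, -0.26, 0.001], [-0.26, -0.965, -0.001], [0.001, 0.0, -1.0]]
ft_force: [0.4, 0.2, 0.2]
grip_width: 0.0849
gripper_force: 0.0
```

{"api": "servo_tool", "payload": {
  "steps": [
    {"tx": 0, "ty": 0, "tz": 0, "yaw": 0, "claw": 7},
    {"tx": 0, "ty": 0, "tz": 0, "yaw": 0, "claw": 6},
    {"tx": 0, "ty": 0, "tz": 0, "yaw": 0, "claw": 5.5},
    {"tx": 0, "ty": 0, "tz": 0, "yaw": 0, "claw": 5.2},
    {"tx": 0, "ty": 0, "tz": 0, "yaw": 0, "claw": 4.9},
    {"tx": 0, "ty": 0, "tz": 0, "yaw": 0, "claw": 4.6},
    {"tx": 0, "ty": 0, "tz": 0, "yaw": 0, "claw": 4.2},
    {"tx": 0, "ty": 0, "tz": 0, "yaw": 0, "claw": 3.8},
    {"tx": 0, "ty": 0, "tz": 0, "yaw": 0, "claw": 3.5},
    {"tx": 0, "ty": 0, "tz": 0, "yaw": 0, "claw": 3.5},
    {"tx": 0, "ty": 0, "tz": 0, "yaw": 0, "claw": 3.5},
    {"tx": 0, "ty": 0, "tz": 0, "yaw": 0, "claw": 3.5},
    {"tx": 0, "ty": 0, "tz": 0, "yaw": 0, "claw": 3.5},
    {"tx": 0, "ty": 0, "tz": 0, "yaw": 0, "claw": 3.5}
  ],
  "newtons": 35
}}

```text
time_s: 20.15
position: [0.5642, -0.2643, 0.0478]
tool_rot: [[0.966, -0.26, 0.004], [-0.26, -0.966, -0.002], [0.005, 0.001, -1.0]]
ft_force: [-3.1, 3.6, 19.6]
grip_width: 0.0412
gripper_force: 33.6
```

The squeeze reads 41 mm at 34 N, with about 20 N of upward reaction: the pads swung forward and pressed the carrier down. I'll ease up 2 mm to relieve that and check the catches numerically before lifting.

{"api": "servo_tool", "payload": {
  "steps": [
    {"tx": 0, "ty": 0, "tz": 0.1, "yaw": 0, "claw": 3.5},
    {"tx": 0, "ty": 0, "tz": 0.1, "yaw": 0, "claw": 3.5},
    {"tx": 0, "ty": 0, "tz": 0, "yaw": 0, "claw": 3.5},
    {"tx": 0, "ty": 0, "tz": 0, "yaw": 0, "claw": 3.5}
  ]
}}

```text
time_s: 20.55
position: [0.5639, -0.2642, 0.0479]
tool_rot: [[0.965, -0.26, 0.003], [-0.26, -0.965, -0.001], [0.003, 0.0, -1.0]]
ft_force: [-0.1, 2.2, 8.8]
grip_width: 0.0409
gripper_force: 36.3
```

```bash
python3 - <<'E'
from h import *
o=env.observe(); n='wrist'; c=cam(n); a,d=env.get_image(n); P=cloud(n,d+1e-9,np.ones(d.shape,bool),c).reshape(384,512,3)
Q=(P-o['position'])@np.array(o['tool_rot'])*1000
hsv=cv2.cvtColor(a,cv2.COLOR_RGB2HSV); H,S,V=hsv[...,0],hsv[...,1],hsv[...,2]
for nm,m in dict(red=((H<8)|(H>172))&(S>140)&(V>60),yellow=(H>18)&(H<35)&(S>150)).items():
    k,l,st,ce=cv2.connectedComponentsWithStats((m&(P[...,2]<.2)).astype(np.uint8))
    for j in range(1,k):
        if st[j,4]>30: q=P[l==j]; t=Q[l==j]; print(nm,st[j],q.mean(0).round(4),'zmax',np.percentile(q[:,2],95).round(3),'tool',np.percentile(t,5,0).round(),np.percentile(t,95,0).round())
cv2.imwrite('pics/k.png',cv2.resize(a[150:340,130:390][...,::-1],None,fx=3,fy=3))
E
```

```text
red [ 221  214   69  104 4836] [ 0.5737 -0.2655  0.1093] zmax 0.118 tool [ -8. -13. -70.] [ 17.  11. -33.]
red [245 318  22   2  34] [ 0.5653 -0.2635  0.1354] zmax 0.146 tool [-14.  -4. -98.] [ 10.   2. -70.]
yellow [ 202  224   26   85 1096] [ 0.5744 -0.2465  0.1052] zmax 0.112 tool [-12. -23. -65.] [ 13. -16. -35.]
yellow [ 282  224   26   85 1139] [ 0.5644 -0.2822  0.1052] zmax 0.112 tool [-12.  13. -64.] [ 13.  20. -36.]
```

View pics/k.png

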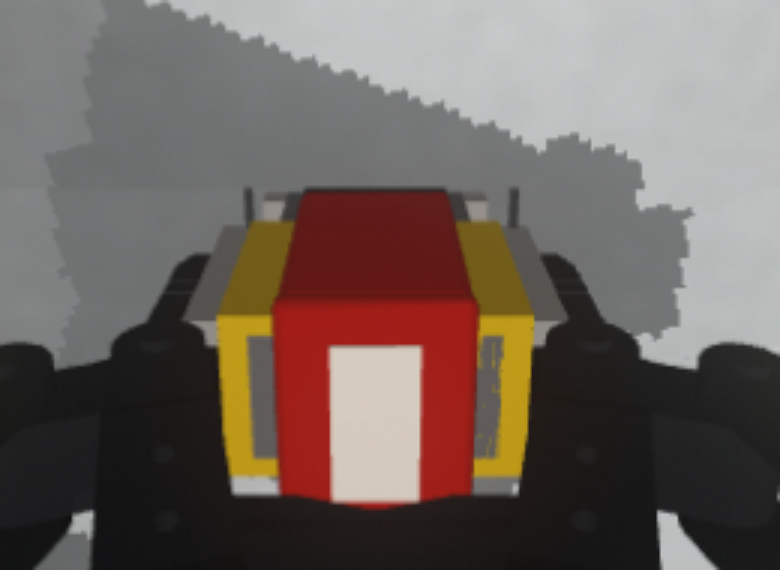

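Both catches are squeezed symmetrically against the head, with outer faces about 43 mm apart and pads flush on the yellow. Lifting straight up, slowly at first.

{"api": "servo_tool", "payload": {
  "steps": [
    {"tx": 0, "ty": 0, "tz": 0.1, "yaw": 0, "claw": 3.5},
    {"tx": 0, "ty": 0, "tz": 0.1, "yaw": 0, "claw": 3.5},
    {"tx": 0, "ty": 0, "tz": 0.1, "yaw": 0, "claw": 3.5},
    {"tx": 0, "ty": 0, "tz": 0, "yaw": 0, "claw": 3.5},
    {"tx": 0, "ty": 0, "tz": 0, "yaw": 0, "claw": 3.5}
  ]
}}

```text
time_s: 21.1
position: [0.5627, -0.2639, 0.0493]
tool_rot: [[0.965, -0.261, -0.001], [-0.261, -0.965, 0.0], [-0.001, -0.0, -1.0]]
ft_force: [0.0, 0.1, -1.8]
grip_width: 0.0411
gripper_force: 35.6
```

Downforce is gone and the gripper is now carrying about 1.8 N, so the carrier is rising free.

{"api": "servo_tool", "payload": {
  "steps": [
    {"tx": 0, "ty": 0, "tz": 0.2, "yaw": 0, "claw": 3.5},
    {"tx": 0, "ty": 0, "tz": 0.3, "yaw": 0, "claw": 3.5},
    {"tx": 0, "ty": 0, "tz": 0.3, "yaw": 0, "claw": 3.5},
    {"tx": 0, "ty": 0, "tz": 0.4, "yaw": 0, "claw": 3.5},
    {"tx": 0, "ty": 0, "tz": 0.5, "yaw": 0, "claw": 3.5},
    {"tx": 0, "ty": 0, "tz": 0.5, "yaw": 0, "claw": 3.5},
    {"tx": 0, "ty": 0, "tz": 0.5, "yaw": 0, "claw": 3.5},
    {"tx": 0, "ty": 0, "tz": 0, "yaw": 0, "claw": 3.5}
  ]
}}

```text
time_s: 21.9
position: [0.5633, -0.2643, 0.0776]
tool_rot: [[0.965, -0.26, 0.001], [-0.26, -0.965, -0.001], [0.001, 0.001, -1.0]]
ft_force: [-0.8, 0.1, -2.1]
grip_width: 0.0411
gripper_force: 35.6
```

{"api": "servo_tool", "payload": {
  "steps": [
    {"tx": 0, "ty": 0, "tz": 0.5, "yaw": 0, "claw": 3.5},
    {"tx": 0, "ty": 0, "tz": 0.7, "yaw": 0, "claw": 3.5},
    {"tx": 0, "ty": 0, "tz": 0.8, "yaw": 0, "claw": 3.5},
    {"tx": 0, "ty": 0, "tz": 0.8, "yaw": 0, "claw": 3.5},
    {"tx": 0, "ty": 0, "tz": 0.8, "yaw": 0, "claw": 3.5},
    {"tx": 0, "ty": 0, "tz": 0.8, "yaw": 0, "claw": 3.5},
    {"tx": 0, "ty": 0, "tz": 0.8, "yaw": 0, "claw": 3.5},
    {"tx": 0, "ty": 0, "tz": 0.8, "yaw": 0, "claw": 3.5},
    {"tx": 0, "ty": 0, "tz": 0.8, "yaw": 0, "claw": 3.5},
    {"tx": 0, "ty": 0, "tz": 0.8, "yaw": 0, "claw": 3.5},
    {"tx": 0, "ty": 0, "tz": 0.7, "yaw": 0, "claw": 3.5},
    {"tx": 0, "ty": 0, "tz": 0.6, "yaw": 0, "claw": 3.5},
    {"tx": 0, "ty": 0, "tz": 0.4, "yaw": 0, "claw": 3.5},
    {"tx": 0, "ty": 0, "tz": 0.2, "yaw": 0, "claw": 3.5},
    {"tx": 0, "ty": 0, "tz": 0, "yaw": 0, "claw": 3.5},
    {"tx": 0, "ty": 0, "tz": 0, "yaw": 0, "claw": 3.5},
    {"tx": 0, "ty": 0, "tz": 0, "yaw": 0, "claw": 3.5},
    {"tx": 0, "ty": 0, "tz": 0, "yaw": 0, "claw": 3.5}
  ]
}}

```text
time_s: 23.7
position: [0.5629, -0.264, 0.1714]
tool_rot: [[0.965, -0.26, -0.0], [-0.26, -0.965, 0.0], [-0.0, -0.0, -1.0]]
ft_force: [0.2, 0.4, -2.3]
grip_width: 0.0412
gripper_force: 35.8
```

```bash
python3 - <<'E'
from h import *
o=env.observe(); n='wrist'; c=cam(n); a,d=env.get_image(n); P=cloud(n,d+1e-9,np.ones(d.shape,bool),c).reshape(384,512,3)
Q=(P-o['position'])@np.array(o['tool_rot'])*1000
hsv=cv2.cvtColor(a,cv2.COLOR_RGB2HSV); H,S,V=hsv[...,0],hsv[...,1],hsv[...,2]
for nm,m in dict(red=((H<8)|(H>172))&(S>140)&(V>60),yellow=(H>18)&(H<35)&(S>150)).items():
    k,l,st,ce=cv2.connectedComponentsWithStats((m&(P[...,2]<.3)&(P[...,2]>.15)).astype(np.uint8))
    for j in range(1,k):
        if st[j,4]>30: q=P[l==j]; t=Q[l==j]; print(nm,st[j],q.mean(0).round(4),'ztop',np.percentile(q[:,2],90).round(3),'tool',np.percentile(t,5,0).round(),np.percentile(t,95,0).round())
n='side'; c=cam(n); a,d=env.get_image(n); P=cloud(n,d+1e-9,np.ones(d.shape,bool),c).reshape(384,512,3)
m=(P[...,2]>.064)&(P[...,2]<.076)&(np.hypot(P[...,0]-.49,P[...,1]-.148)<.035); print('cup',m.sum(),P[m].mean(0).round(3))
h=cv2.cvtColor(a,cv2.COLOR_RGB2HSV); m=(h[...,0]>100)&(h[...,0]<125)&(h[...,1]>120)&(np.hypot(P[...,0]-.475,P[...,1]+.243)<.03); print('blue',m.sum(),np.percentile(P[m][:,2],90))
m=(np.hypot(P[...,0]-.5627,P[...,1]+.264)<.035)&(P[...,2]>.09); print('lowest above well',np.sort(P[m][:,2])[[0,5,20]])
E
```

```text
red [ 221  214   68  104 4805] [ 0.5728 -0.2654  0.2327] ztop 0.241 tool [ -9. -13. -70.] [ 17.  11. -33.]
red [245 317  21   3  52] [ 0.5587 -0.2616  0.2515] ztop 0.268 tool [-14.  -4. -97.] [ 10.   2. -69.]
yellow [ 202  224   26   85 1434] [ 0.572  -0.2466  0.2301] ztop 0.236 tool [-11. -23. -64.] [ 13. -16. -37.]
yellow [ 282  224   26   84 1419] [ 0.5627 -0.2811  0.2301] ztop 0.236 tool [-11.  13. -64.] [ 13.  20. -37.]
cup 74 [0.49  0.148 0.07 ]
blue 63 0.11960319204791359
lowest above well [0.14867669 0.15218354 0.15801365]
```

The head top is at 0.241, so the underside is about 0.15 m, 8 cm above the box. The catches are still in, the cup is standing and the blue carrier is seated. Handing in.

```bash
python3 -c "
from rig import env
print(env.close_job())"
```

```text
the job is handed in; nothing more can be done
None
```

The job is handed in (no verdict was returned): the cup stands upright on the ware board, and the red carrier is out, held by its pinched catches with its underside about 8 cm above the box top; the blue carrier is still seated.

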